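# Seat the wash insert and gauge its channel

## Robot

A 6-joint arm with a two-finger parallel gripper is mounted at the origin on the work surface. World frame = base frame: x ahead of the robot, y to its left, z up, the work surface at z = 0. Lengths are in m, angles in rad, forces in N, time in s.
With the tool pointing down it reaches from about 0.375 to 0.975 m from the base axis. Payload 3.8 kg.
Tool frame: the origin (TCP) lies midway between the tips of the shut fingers; the grasp point (between the pads) lies 19 mm behind it; x points along the fingers, z is the direction in which the jaws open and shut, and the axes are right-handed (so a half turn about x gives the same grasp; the last joint's range is limited). The gripper opens to 85 mm and grips with 20 to 120 N. Pads are 22 mm wide; open, the fingers measure 114 mm over their backs; the gripper's body (76 mm by 85 mm) begins 54 mm behind the grasp point. The pads swing forward as they close: fully open they stand 13 mm farther back than shut.
Start: joints at [1.217, 0.264, 1.604, -0, 1.274, -0.037], TCP at [0.21, 0.641, 0.231] pointing down, gripper open.
Joint ranges: [-2.63, 2.63], [-0.94, 2.18], [0.31, 2.57], [-1.31, 4.45], [0, 2.66], [-2.55, 2.55]. Speed limits (rad/s): [2.57, 2.57, 3.14, 3.14, 3.14, 3.14].

## Interface

Orientations are given as a rotation vector (axis times angle).
In Python, from workcell import * gives the robot as it stands. The module is installed in compiled form; this text tells all that it offers.
- The arm moves only by the tool carry_out, never from a script. Its arguments are lists of equal length, an entry for each row: "offset": the shift along the tool's x, y, z in cm, a list of three; "delta_rot": the turn, a rotation vector about the tool's x, y, z in degrees, a list of three. A call has exactly 5 rows; each row shifts and turns the commanded pose from where the row before left it, along the tool's axes as they then stand; what a row does not reach is not made up. A row lasts 1/12 s, in which the tool goes at most 41.7 mm and 7.16 degrees, less where a joint would pass 70% of its speed; a pose out of reach is approached as far as the arm can. A call is refused whole if a number of a shift passes 4.17 or a number of a turn 7.16, either way. A call with a gripper value outside its range is refused whole. "fingers" is the opening, from -1 (shut) to 1 (fully open), set as the call begins (left out, the last holds). The fingers move at their own pace and stop on an object; "newtons" is the grip in N (left out, the last holds). Time passes only in rows, so rows that do not move let the fingers close, or fill a call up. It gives the time, the measured TCP pose, the force and the opening at its end, in the units of the state.
- read_state(): the state, without advancing time (a new reading comes with each control period).
- read_camera(name): name is "scene" or "side" or "wrist"; returns (picture, depth): 480x640x3 uint8, red, green, blue; 480x640 float32, m along the optical axis (not along the pixel's ray), 0 where there is no reading.
- get_calibration(name): a dict with "fx", "fy", "cx", "cy" (pixels), "R" (3x3) and "t" (3): a world point X has camera coordinates R X + t; the wrist camera has in their place "mount" (4x4, takes a point from camera to tool coordinates, whose origin is the TCP and whose axes are the tool frame's). Camera axes: x right, y down, z forward; pixel columns grow to the right and rows downward; lengths in m; the calibration is good to about 2 mm. A picture is of the moment at which its call begins: read the wrist's pose just before it. get_calibration takes no time and is no camera call.
- finish_job(): hands the job in, once; it reports no verdict.
The state is a dict: "time": time; "q": joint angles; "joint_vel": joint speeds; "joint_torque": joint torques, N m; "tool_pos": TCP position; "tcp_rot": TCP orientation; "wrist_force": force on the tool from outside, world axes, zero at the start; "torque": the same for the moment, N m; "width": opening from 0.0 (shut) to 1.0 (fully open).
Only numpy, scipy, OpenCV 4.12 (cv2) and the standard library are available. Lean on these libraries where they do the work, as an engineer would, in place of code of your own. Each camera call takes 0.05 s, during which the arm holds its last target. There are 200 camera calls.

## Task

Seat the blue wash insert flat and square in the service station's pocket with its open channel in line with the guide tube, and let go of it. Then take the gauge rod from its rest, push it down the sloping guide tube until its brass collar stops against the mouth, draw it right out again, and finish still holding it steady and level in the gripper, with its red tip 5 to 10 cm above the middle of the light pad for reading. The insert must still be seated at the end; leave the yellow tub, the kit box and the amber flask standing where they are.

Things in the scene. Friction and masses are not known exactly. Their poses are not given: they have to be found in the camera images.
- station: Fixed grey base plate, 165 long (x) x 100 wide x 10 mm thick, with a yellow-rimmed pocket and a sloping aluminium guide tube. Origin on the table, under the plate (plate runs x -88 to +78 mm); +x runs from the tube to the pocket; z up. Position and yaw vary, it cannot move.
- pocket (a point): Centre of the pocket's floor on the station (station origin + 30 mm x, 10 mm up; axes as the station's). The pocket is 51 mm along station x and 39 mm along y; walls upright for 5 mm above its floor, then flaring outward 5 mm to a rim 13 mm above the floor.
- guide: Guide tube fixed on the station, 36 mm long, bore 12 mm, flaring over the last 12 mm to 20 mm at the mouth; outside 20 mm, 28 mm at the mouth. Origin at the centre of its mouth rim (38 mm to -x of the station origin, 71 mm above the table); its x axis runs down the bore, towards the pocket, 25 degrees below level; its y axis is level. Its bore axis continues above the pocket, through the channel of a seated insert.
- insert: Loose blue plastic block 46 (x) x 34 (y) x 40 mm (z), about 90 g, with an open-topped channel 16 mm wide right through along its x axis, channel floor 8 mm above the underside. Origin at the centre of its underside. Starts upright on the table. It fits the pocket with x along station x, either way round, 2.5 mm play each side.
- gauge: Gauge rod, about 90 g, all on one axis (its x): black square handle 70 long, 14 x 14 mm; brass collar 26 mm diameter, 8 mm thick (x 35 to 43); steel shaft 8 mm diameter with a red end (x 43 to 153). Origin at the middle of the handle, +x towards the tip. Starts lying level on the rest, axis 50 mm above the table, flats upright.
- collar (a point): Centre of the collar's front face on the gauge rod (x +43 mm); it meets the guide's origin when the rod is fully home.
- tip (a point): Point of the red end of the gauge rod (x +153 mm).
- rest: Fixed grey gauge rest: base 190 x 46 x 8 mm (x -60 to +130) with two notched uprights 6 mm thick, 56 mm high, at x = -31 mm (under the handle's rear end) and x = +110 mm (under the shaft); the rod lifts straight up. Origin on the table under the handle's middle; axes as the rod's at the start.
- pad: Fixed low light pad, grey frame 130 x 110 mm, white lit face, 15.5 mm high. Origin on the table under its centre.
- pad_centre (a point): Centre of the light pad's white top face.
- tub: Bystander: loose yellow lidded tub, 90 mm diameter, 93 mm tall. Origin at its underside.
- kit: Bystander: loose white and blue kit box, 80 x 120 x 70 mm. Origin at its underside.
- flask: Bystander: loose amber flask, 52 mm diameter, 120 mm tall. Origin at its underside.
Things that resemble listed ones, but are neither listed nor needed, are in the scene too. There is more than one size of the insert; the job needs the middle-sized.

How it is judged:
On the way, in this order (a step that is already met when the one before it is completed fails the run):
1. the insert is seated flat and square in the pocket, channel in line with the tube, and released (x of insert in the frame of pocket between -0.004 and 0.004 m and y of insert in the frame of pocket between -0.004 and 0.004 m and z of insert in the frame of pocket below 0.002 m and angle between insert's own z axis and vertical below 0.05 rad and angle between the x axis of insert and the x axis of station, either way round below 0.12 rad and contact force between the fingers and insert below 0.1 N), for 0.2 s.
2. the gauge rod is in the guide tube with its collar against the mouth, the insert still seated (x of collar in the frame of guide above -0.003 m and angle between the x axis of gauge and the x axis of guide, either way round below 0.1 rad and y of collar in the frame of guide between -0.004 and 0.004 m and z of collar in the frame of guide between -0.004 and 0.004 m and x of insert in the frame of pocket between -0.004 and 0.004 m and y of insert in the frame of pocket between -0.004 and 0.004 m and z of insert in the frame of pocket below 0.002 m and angle between insert's own z axis and vertical below 0.05 rad and angle between the x axis of insert and the x axis of station, either way round below 0.12 rad), for 0.1 s.
3. the gauge rod is drawn right out of the tube (x of tip in the frame of guide below -0.005 m), for 0.1 s.
At the end, for the whole second after the job is handed in: Insert in the pocket: within 4 mm of centre, 2 mm of the floor, 7 degrees of square, 3 of flat, fingers off it. The gripper alone holds the gauge rod, still, level within 8 degrees, tip within 35 mm sideways of the pad centre and 30 to 150 mm above the pad (all of step 1 and horizontal distance between tip and pad_centre below 0.035 m and z of tip in the frame of pad_centre between 0.03 and 0.15 m and angle between gauge's own x axis and vertical between 1.43 and 1.71 rad and contact force between the fingers and gauge above 1 N and linear speed of gauge below 0.03 m/s and angular speed of gauge below 0.2 rad/s and contact force between gauge and station below 0.1 N and contact force between gauge and insert below 0.1 N and contact force between gauge and rest below 0.1 N and contact force between gauge and pad below 0.1 N and contact force between gauge and tub below 0.1 N and contact force between gauge and kit below 0.1 N and contact force between gauge and flask below 0.1 N); the arm keeps its last pose, push and grip.
It fails at once if the tub is pushed more than 3 cm or tipped over (distance of tub from where it was at the start of the episode above 0.03 m or angle between tub's own z axis and vertical above 0.5 rad).
It fails at once if the kit is pushed more than 3 cm or tipped over (distance of kit from where it was at the start of the episode above 0.03 m or angle between kit's own z axis and vertical above 0.5 rad).
It fails at once if the flask is pushed more than 3 cm or tipped over (distance of flask from where it was at the start of the episode above 0.03 m or angle between flask's own z axis and vertical above 0.5 rad).
It also fails if it takes over 59 s, if anything falls off the work surface, if the arm or the gripper's body presses on something with over 40 N, if the wrist force passes 120 N, or if a joint passes its speed limit or range.

## Working session

There is one attempt and no reset: what is moved stays moved. The work goes in short steps, Python scripts to look and compute and a tool call to move; the robot and the scene stay as the last step left them, time stands still between calls to the robot, and variables do not carry over. Pictures are saved under pics/ and viewed, about 8 in all and at most 12, crops included, and the job is handed in when it is done.

Besides the shell and the picture viewer there is one more tool, called after ">>>" as name(argument=value, ...) on one line, values as JSON. carry_out: Moves the arm, as the interface text tells. Its arguments: {"type":"object","properties":{"offset":{"type":"array"},"delta_rot":{"type":"array"},"fingers":{"type":"number"},"newtons":{"type":"number"}},"required":["offset","delta_rot"]}

```bash
mkdir -p pics; cat > h.py <<'E'
from workcell import *
import numpy as np, cv2
from scipy.spatial.transform import Rotation as Ro
def pose(s=None):
    s=s or read_state(); T=np.eye(4); T[:3,:3]=Ro.from_rotvec(s["tcp_rot"]).as_matrix(); T[:3,3]=s["tool_pos"]; return T
def grab(n):
    """returns picture, world cloud HxWx3 (nan where none), cam pose"""
    c=get_calibration(n); P=pose(); im,d=read_camera(n)
    if n=="wrist": M=P@np.array(c["mount"])
    else:
        M=np.eye(4); R=np.array(c["R"]); M[:3,:3]=R.T; M[:3,3]=-R.T@np.array(c["t"])
    v,u=np.mgrid[:480,:640]
    ray=np.dstack([(u-c["cx"])/c["fx"],(v-c["cy"])/c["fy"],np.ones((480,640))])
    W=(ray*d[...,None])@M[:3,:3].T+M[:3,3]; W[d<=0]=np.nan
    np.savez("%s.npz"%n,im=im,d=d,W=W,M=M,ray=ray@M[:3,:3].T)
    return im,W,M
def save(im,f): cv2.imwrite("pics/"+f,cv2.cvtColor(np.ascontiguousarray(im),cv2.COLOR_RGB2BGR))
E
python3 - <<'E'
from h import *
for n in("scene","side","wrist"):
    im,W,M=grab(n); save(im,n+"1.png"); print(n,M[:3].round(3).tolist())
print(read_state())
E
```

```text
scene [[-0.244, 0.662, -0.709, 1.556], [0.97, 0.156, -0.189, 0.262], [-0.014, -0.733, -0.68, 1.031]]
side [[0.665, -0.588, 0.46, 0.063], [-0.747, -0.522, 0.412, -0.472], [-0.002, -0.617, -0.787, 0.911]]
wrist [[0.312, 0.913, 0.263, 0.143], [0.95, -0.299, -0.088, 0.663], [-0.002, 0.277, -0.961, 0.372]]
{'time': 0.15, 'q': array([ 1.21706191e+00,  2.64576991e-01,  1.60509166e+00, -2.81988409e-05,
        1.27370933e+00, -3.68870385e-02]), 'joint_vel': array([-0.00066609, -0.00226798, -0.00394141,  0.00060726, -0.0019924 ,
        0.00109861]), 'joint_torque': array([ 7.08751904e-04, -5.15904951e+01, -3.67964029e+01,  1.60021009e-04,
        7.97566026e-03,  6.17487467e-05]), 'tool_pos': array([0.21011091, 0.64085008, 0.2302332 ]), 'tcp_rot': array([-0.97375687,  1.34409982,  0.97207236]), 'wrist_force': array([ 0.0014853 , -0.03455267,  0.06065507]), 'torque': array([-0.03361269, -0.06359736, -0.00410119]), 'width': 0.998224822655022}
```

View pics/scene1.png

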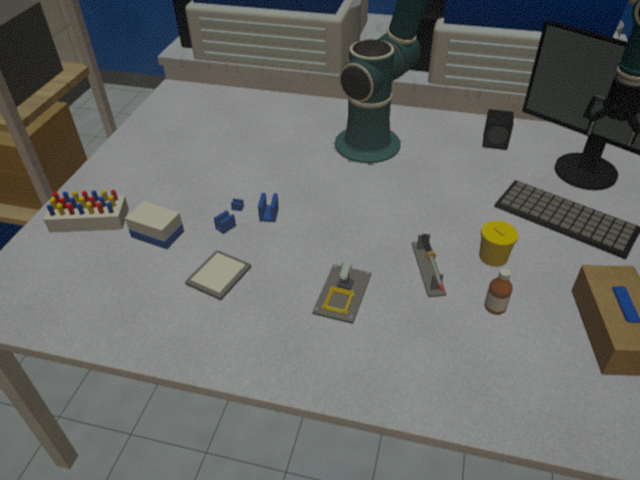

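View pics/side1.png

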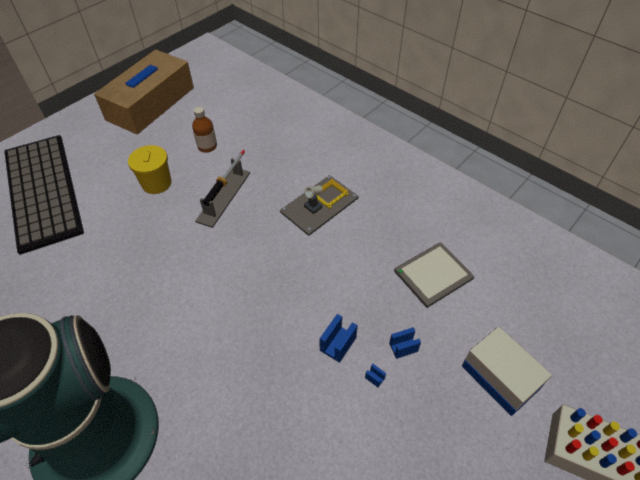

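Scene view: the three inserts are at scene (268,207) large, (225,221) middle and (237,204) small. In the side view they are at (339,338), (404,342) and (375,374). By the description I choose the middle one. Station is at side (320,203), rest (225,190), pad (434,273). The wooden box with a blue bar and the peg tray are decoys.

```bash
python3 - <<'E'
from h import *
s=np.load("side.npz"); c=np.load("scene.npz")
def comps(z,name,f):
    hsv=cv2.cvtColor(z["im"],cv2.COLOR_RGB2HSV); m=f(hsv,z["W"]).astype(np.uint8)
    n,l,st,ce=cv2.connectedComponentsWithStats(m)
    for i in range(1,n):
        if st[i,4]<12: continue
        P=z["W"][l==i]; P=P[~np.isnan(P).any(1)]
        if len(P)<5: continue
        r=cv2.minAreaRect((P[:,:2]*1000).astype(np.float32))
        if np.hypot(*P[:,:2].mean(0))>1.1: continue
        print(name,ce[i].round(),st[i,4],"rect",np.round(r[0]),np.round(r[1]),round(r[2],1),"z",np.percentile(P[:,2],[2,50,98]).round(4))
for n,z in(("side",s),("scene",c)):
    comps(z,n+" blue",lambda h,W:(h[...,0]>100)&(h[...,0]<130)&(h[...,1]>150)&(h[...,2]>50))
    comps(z,n+" yellow",lambda h,W:(h[...,0]>18)&(h[...,0]<32)&(h[...,1]>160)&(h[...,2]>90))
    comps(z,n+" red/brown",lambda h,W:((h[...,0]<14)|(h[...,0]>172))&(h[...,1]>130)&(h[...,2]>60))
    comps(z,n+" raised",lambda h,W:(W[...,2]>0.005)&(W[...,2]<0.15))
a=s["im"][300:400,300:440]; b=s["im"][160:250,190:370]
A=cv2.resize(a,(630,450),interpolation=3)[:, :]; B=cv2.resize(b,(720,360),interpolation=3)
o=np.zeros((600,800,3),np.uint8); o[:240,:336]=cv2.resize(a,(336,240),interpolation=3); o[240:,:720]=B; save(o,"crop1.png")
E
```

```text
side blue [141.  76.] 238 rect [619. 677.] [95. 31.] 9.9 z [0.0897 0.0951 0.0982]
side blue [337. 339.] 951 rect [ 410. -201.] [62. 46.] 8.7 z [0.0065 0.0394 0.0548]
side blue [404. 343.] 577 rect [ 488. -299.] [35. 46.] 60.8 z [0.0047 0.0289 0.0405]
side blue [488. 387.] 433 rect [ 519. -461.] [117.   5.] 79.0 z [0.0042 0.0177 0.0293]
side blue [375. 375.] 246 rect [ 403. -297.] [22. 29.] 2.1 z [0.0021 0.0188 0.0273]
side blue [579. 414.] 86 rect [ 551. -597.] [12. 12.] 46.7 z [0.0544 0.0774 0.0808]
side blue [630. 435.] 90 rect [ 575. -671.] [11. 15.] 80.6 z [0.0529 0.0773 0.081 ]
side blue [594. 437.] 88 rect [ 533. -629.] [11. 12.] 76.3 z [0.0524 0.0776 0.08  ]
side blue [609. 460.] 91 rect [ 514. -663.] [12. 12.] 51.4 z [0.054  0.0774 0.0808]
side yellow [147. 164.] 1029 rect [439. 411.] [87. 86.] 81.1 z [0.0128 0.0851 0.0916]
side yellow [333. 193.] 266 rect [680.  62.] [59. 83.] 85.3 z [0.0092 0.0163 0.0245]
side yellow [614. 426.] 61 rect [ 566. -646.] [12. 12.] 86.3 z [0.0673 0.0787 0.0807]
side yellow [578. 429.] 68 rect [ 525. -605.] [12. 12.] 78.6 z [0.0557 0.078  0.0804]
[... 24720 characters left out ...]
cene raised [218. 274.] 1867 rect [ 659. -249.] [125. 148.] 74.8 z [0.006  0.0173 0.0221]
scene raised [267. 258.] 18 rect [ 579. -151.] [30. 13.] 44.0 z [0.0052 0.0063 0.008 ]
scene raised [277. 264.] 12 rect [ 594. -117.] [14. 14.] 84.3 z [0.005  0.0054 0.0092]
scene raised [342. 292.] 2302 rect [644.  63.] [112. 190.] 84.9 z [0.0063 0.0136 0.0773]
scene raised [611. 315.] 6083 rect [565. 662.] [138. 372.] 86.1 z [0.0078 0.0904 0.1003]
scene raised [499. 292.] 954 rect [559. 433.] [ 66. 176.] 87.0 z [0.0057 0.0677 0.124 ]
scene raised [ 21. 275.] 18 rect [ 781. -728.] [31. 15.] 45.4 z [0.0051 0.0062 0.0073]
scene raised [537. 281.] 16 rect [504. 518.] [36. 11.] 9.1 z [0.005  0.0061 0.0082]
```

View pics/crop1.png

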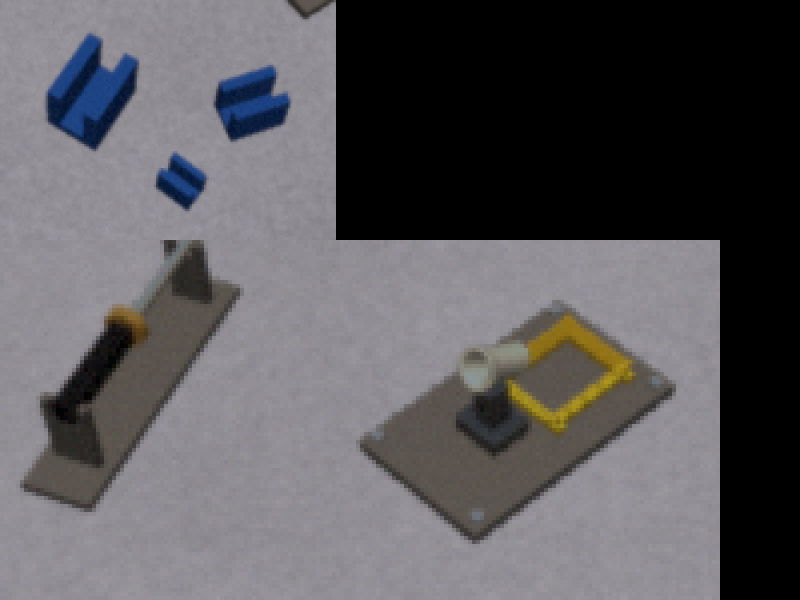

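The crop shows the middle insert at side (404,342). Its 35x46x40 mm cloud matches the listed size; the others are about 62x46x55 and 29x22x27. The tube mouth is at side (309,192) and faces away from the pocket, and the gauge handle is at the near end of the rest. Next step is a short motion helper, then wrist-camera looks on the way across.

```bash
cat >> h.py <<'E'
def down(p,yaw,pitch=0,axis=None):
    """tool pointing down, jaw (tool z) at yaw deg"""
    a=np.radians(yaw); z=np.array([np.cos(a),np.sin(a),0]); x=np.array([0,0,-1.]); T=np.eye(4)
    T[:3,:3]=np.column_stack([x,np.cross(z,x),z]); T[:3,3]=p; return T
def plan(A,B,n,label=""):
    """equal rows taking A to B: shift (cm) and turn (deg) in tool axes"""
    D=np.linalg.inv(A)@B; rv=Ro.from_matrix(D[:3,:3]).as_rotvec()/n; r=Ro.from_rotvec(rv).as_matrix()
    S=sum(np.linalg.matrix_power(r,k) for k in range(n)); d=np.linalg.solve(S,D[:3,3])*100
    print(label,n,"rows: offset",d.round(2).tolist(),"rot",np.degrees(rv).round(2).tolist()); return B
def jawyaw(T): return np.degrees(np.arctan2(T[1,2],T[0,2]))
E
python3 - <<'E'
from h import *
c=get_calibration("wrist"); print({k:c[k] for k in("fx","fy","cx","cy")}, np.array(c["mount"]).round(3).tolist())
T=pose(); print(T.round(3).tolist(), jawyaw(T))
for jy in(109.4,-70.6): plan(T,down([0.53,0.257,0.26],jy),15,jy)
E
```

```text
{'fx': 349.4946736213019, 'fy': 349.4946736213019, 'cx': 317.97620743222876, 'cy': 236.55589668802781} [[-0.0, -0.277, 0.961, -0.142], [-0.0, -0.961, -0.277, 0.071], [1.0, -0.0, 0.0, 0.0], [0.0, 0.0, 0.0, 1.0]]
[[-0.001, -0.95, 0.312, 0.21], [-0.002, 0.312, 0.95, 0.641], [-1.0, 0.0, -0.002, 0.23], [0.0, 0.0, 0.0, 1.0]] 71.8464589838325
109.4 15 rows: offset [-0.2, -2.2, -2.58] rot [-2.5, -0.01, -0.0]
-70.6 15 rows: offset [-0.2, -3.6, 2.47] rot [9.5, -0.0, 0.01]
```

>>> carry_out(offset=[[-0.2, -2.2, -2.58], [-0.2, -2.2, -2.58], [-0.2, -2.2, -2.58], [-0.2, -2.2, -2.58], [-0.2, -2.2, -2.58]], delta_rot=[[-2.5, 0, 0], [-2.5, 0, 0], [-2.5, 0, 0], [-2.5, 0, 0], [-2.5, 0, 0]])

```text
time: 0.57
tool_pos: [0.2879, 0.4894, 0.2408]
tcp_rot: [-1.139, 1.254, 1.138]
wrist_force: [0.7, -0.3, 0.2]
width: 0.998
```

>>> carry_out(offset=[[-0.2, -2.2, -2.58], [-0.2, -2.2, -2.58], [-0.2, -2.2, -2.58], [-0.2, -2.2, -2.58], [-0.2, -2.2, -2.58]], delta_rot=[[-2.5, 0, 0], [-2.5, 0, 0], [-2.5, 0, 0], [-2.5, 0, 0], [-2.5, 0, 0]])

```text
time: 0.98
tool_pos: [0.3966, 0.3594, 0.2512]
tcp_rot: [-1.298, 1.149, 1.299]
wrist_force: [-0.0, 0.6, 0.4]
width: 1.0
```

>>> carry_out(offset=[[-0.2, -2.2, -2.58], [-0.2, -2.2, -2.58], [-0.2, -2.2, -2.58], [-0.2, -2.2, -2.58], [-0.2, -2.2, -2.58]], delta_rot=[[-2.5, 0, 0], [-2.5, 0, 0], [-2.5, 0, 0], [-2.5, 0, 0], [-2.5, 0, 0]])

```text
time: 1.4
tool_pos: [0.5309, 0.2561, 0.2612]
tcp_rot: [-1.455, 1.029, 1.455]
wrist_force: [0.5, 0.6, 0.5]
width: 0.999
```

>>> carry_out(offset=[[0, 0, 0], [0, 0, 0], [0, 0, 0], [0, 0, 0], [0, 0, 0]], delta_rot=[[0, 0, 0], [0, 0, 0], [0, 0, 0], [0, 0, 0], [0, 0, 0]])

```text
time: 1.82
tool_pos: [0.529, 0.2583, 0.2611]
tcp_rot: [-1.454, 1.03, 1.455]
wrist_force: [0.3, -0.7, -0.9]
width: 0.998
```

```bash
python3 - <<'E'
from h import *
im,W,M=grab("wrist"); save(im,"w_rest.png"); np.save("rest_cloud.npy",W); T=pose(); print(T[:3,3].round(4),jawyaw(T),T[2,0],read_state()["q"].round(2))
for jy in(85.5,): plan(T,down([0.67,0.065,0.27],jy),15,jy)
z=W[...,2]; print("table z",np.nanmedian(z[z<0.005]), "n",np.isnan(z).sum())
hsv=cv2.cvtColor(im,cv2.COLOR_RGB2HSV)
def rect(m,l):
    P=W[m&~np.isnan(z)]; print(l,len(P)); 
    if len(P)>20: print(l,[np.round(v,1) for v in cv2.minAreaRect((P[:,:2]*1000).astype(np.float32))],np.median(P,0).round(4))
near=(np.hypot(W[...,0]-.53,W[...,1]-.26)<.13)
rect((z>.005)&(z<.012)&near,"base"); rect((z>.044)&near&(z<.07)&(hsv[...,2]<60),"dark high")
rect((hsv[...,0]>8)&(hsv[...,0]<30)&(hsv[...,1]>110)&near&(z>.03),"brass"); rect(((hsv[...,0]<8)|(hsv[...,0]>172))&(hsv[...,1]>110)&near&(z>.03),"red")
E
```

```text
[0.5291 0.2584 0.2612] 109.43389986527346 -0.9999999181874031 [ 0.41  0.08  1.76  0.    1.3  -1.5 ]
85.5 15 rows: offset [-0.06, -0.75, -1.42] rot [1.6, 0.0, -0.0]
table z -0.00026738789458641277 n 1233
base 4640
base [array([520. , 255.4]), array([189.4,  46. ]), np.float64(19.7)] [0.5065 0.2522 0.0077]
dark high 998
dark high [array([521.5, 256.9]), array([141.9,  23.8]), np.float64(19.5)] [0.4877 0.2441 0.0567]
brass 3128
brass [array([525. , 257.1]), array([ 33.5, 147.8]), np.float64(19.3)] [0.5181 0.2593 0.3391]
red 2243
red [array([546.9, 251.4]), array([129.9, 140.7]), np.float64(75.3)] [0.5184 0.2574 0.3399]
```

View pics/w_rest.png

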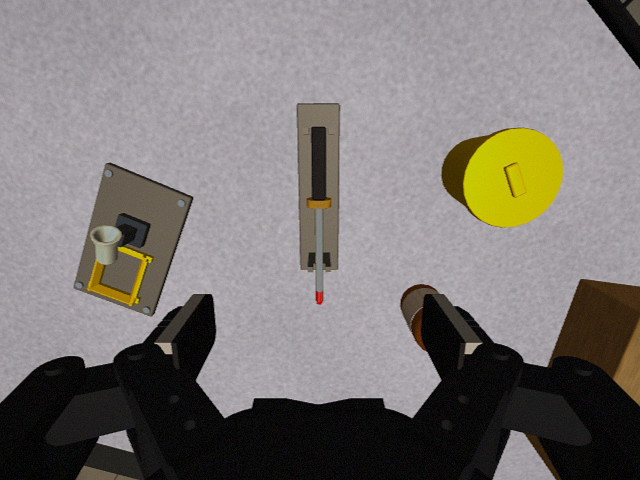

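The wrist view shows the rest clearly: handle at (319,163), collar (319,203), red tip (319,297), with the tub at (505,178) and flask (420,310). The base fits 189x46 mm, so the rest origin is about (0.487, 0.244) at yaw 19.7°. Next, over the station.

>>> carry_out(offset=[[-0.06, -0.75, -1.42], [-0.06, -0.75, -1.42], [-0.06, -0.75, -1.42], [-0.06, -0.75, -1.42], [-0.06, -0.75, -1.42]], delta_rot=[[1.6, 0, 0], [1.6, 0, 0], [1.6, 0, 0], [1.6, 0, 0], [1.6, 0, 0]])

```text
time: 2.28
tool_pos: [0.5873, 0.1982, 0.2643]
tcp_rot: [-1.351, 1.111, 1.351]
wrist_force: [-0.1, -0.2, 0.0]
width: 0.999
```

>>> carry_out(offset=[[-0.06, -0.75, -1.42], [-0.06, -0.75, -1.42], [-0.06, -0.75, -1.42], [-0.06, -0.75, -1.42], [-0.06, -0.75, -1.42]], delta_rot=[[1.6, 0, 0], [1.6, 0, 0], [1.6, 0, 0], [1.6, 0, 0], [1.6, 0, 0]])

```text
time: 2.7
tool_pos: [0.6339, 0.1334, 0.2672]
tcp_rot: [-1.25, 1.183, 1.25]
wrist_force: [-0.2, 0.2, 0.7]
width: 0.999
```

>>> carry_out(offset=[[-0.06, -0.75, -1.42], [-0.06, -0.75, -1.42], [-0.06, -0.75, -1.42], [-0.06, -0.75, -1.42], [-0.06, -0.75, -1.42]], delta_rot=[[1.6, 0, 0], [1.6, 0, 0], [1.6, 0, 0], [1.6, 0, 0], [1.6, 0, 0]])

```text
time: 3.12
tool_pos: [0.6713, 0.0627, 0.2703]
tcp_rot: [-1.147, 1.248, 1.147]
wrist_force: [0.5, -0.2, 0.3]
width: 0.996
```

>>> carry_out(offset=[[0, 0, 0], [0, 0, 0], [0, 0, 0], [0, 0, 0], [0, 0, 0]], delta_rot=[[0, 0, 0], [0, 0, 0], [0, 0, 0], [0, 0, 0], [0, 0, 0]])

```text
time: 3.53
tool_pos: [0.6703, 0.0649, 0.2703]
tcp_rot: [-1.15, 1.246, 1.15]
wrist_force: [-0.4, 0.4, 0.9]
width: 0.999
```

```bash
python3 - <<'E'
from h import *
R=np.load("rest_cloud.npy"); m=(abs(R[...,2]-.055)<.006)&(np.hypot(R[...,0]-.53,R[...,1]-.26)<.13); P=R[m]
u=np.array([np.cos(np.radians(19.7)),np.sin(np.radians(19.7))]); n=np.array([-u[1],u[0]]); L=(P[:,:2]-[.487,.2436])@u; S=(P[:,:2]-[.487,.2436])@n
for a,b in((-.028,.03),(.05,.1),(.115,.15)): k=(L>a)&(L<b)&(abs(S)<.012); print("rod",a,k.sum(),S[k].min().round(4),S[k].max().round(4),np.median(S[k]).round(4)); 
k=abs(S)<.006; print("rod along",L[k].min(),L[k].max())
im,W,M=grab("wrist"); save(im,"w_stat.png"); np.save("stat_cloud.npy",W); T=pose(); print(T[:3,3].round(4),jawyaw(T))
z=W[...,2]; hsv=cv2.cvtColor(im,cv2.COLOR_RGB2HSV); near=np.hypot(W[...,0]-.65,W[...,1]-.065)<.13
def rect(m,l):
    m=cv2.morphologyEx(m.astype(np.uint8),cv2.MORPH_OPEN,np.ones((3,3)))>0
    P=W[m&~np.isnan(z)]; print(l,len(P),[np.round(v,1) for v in cv2.minAreaRect((P[:,:2]*1000).astype(np.float32))],np.median(P,0).round(4))
rect((z>.006)&(z<.013)&near,"plate"); rect((z>.006)&(z<.03)&near&(hsv[...,1]>150)&(hsv[...,0]>18)&(hsv[...,0]<32),"rim")
rect((z>.061)&(z<.09)&near,"mouth-ish"); 
plan(T,down([0.485,-0.30,0.25],61),15)
E
```

```text
rod -0.028 850 -0.0113 0.0061 -0.0006
rod 0.05 335 -0.0035 0.004 -0.0001
rod 0.115 232 -0.0039 0.004 0.0006
rod along -0.03397143570500159 0.1529354234733429
[0.6703 0.0649 0.2703] 85.41464125168689
plate 10019 [array([652.9,  65.4]), array([100.2, 165. ]), np.float64(86.0)] [0.6387 0.0664 0.0097]
rim 1273 [array([689.8,  63.7]), array([61. , 71.1]), np.float64(86.4)] [0.695  0.0617 0.0201]
mouth-ish 800 [array([636. ,  66.5]), array([25.9, 40.1]), np.float64(85.6)] [0.6331 0.0665 0.0699]
 15 rows: offset [0.14, 0.52, -2.7] rot [1.63, 0.0, -0.0]
```

>>> carry_out(offset=[[0.14, 0.52, -2.7], [0.14, 0.52, -2.7], [0.14, 0.52, -2.7], [0.14, 0.52, -2.7], [0.14, 0.52, -2.7]], delta_rot=[[1.63, 0, 0], [1.63, 0, 0], [1.63, 0, 0], [1.63, 0, 0], [1.63, 0, 0]])

```text
time: 4.0
tool_pos: [0.6258, -0.0663, 0.2633]
tcp_rot: [-1.043, 1.306, 1.043]
wrist_force: [-0.2, -1.0, -0.3]
width: 1.0
```

>>> carry_out(offset=[[0.14, 0.52, -2.7], [0.14, 0.52, -2.7], [0.14, 0.52, -2.7], [0.14, 0.52, -2.7], [0.14, 0.52, -2.7]], delta_rot=[[1.63, 0, 0], [1.63, 0, 0], [1.63, 0, 0], [1.63, 0, 0], [1.63, 0, 0]])

```text
time: 4.42
tool_pos: [0.5635, -0.1888, 0.2564]
tcp_rot: [-0.936, 1.36, 0.935]
wrist_force: [1.2, -0.5, 0.4]
width: 1.001
```

>>> carry_out(offset=[[0.14, 0.52, -2.7], [0.14, 0.52, -2.7], [0.14, 0.52, -2.7], [0.14, 0.52, -2.7], [0.14, 0.52, -2.7]], delta_rot=[[1.63, 0, 0], [1.63, 0, 0], [1.63, 0, 0], [1.63, 0, 0], [1.63, 0, 0]])

```text
time: 4.83
tool_pos: [0.4844, -0.3012, 0.2494]
tcp_rot: [-0.827, 1.407, 0.827]
wrist_force: [-0.1, -0.7, 0.0]
width: 1.0
```

>>> carry_out(offset=[[0, 0, 0], [0, 0, 0], [0, 0, 0], [0, 0, 0], [0, 0, 0]], delta_rot=[[0, 0, 0], [0, 0, 0], [0, 0, 0], [0, 0, 0], [0, 0, 0]])

```text
time: 5.25
tool_pos: [0.4858, -0.2998, 0.2494]
tcp_rot: [-0.829, 1.407, 0.829]
wrist_force: [0.0, -0.6, -0.2]
width: 0.999
```

```bash
python3 - <<'E'
from h import *
im,W,M=grab("wrist"); save(im,"w_ins.png"); T=pose(); print(T[:3,3].round(4),jawyaw(T),read_state()["q"].round(2))
z=W[...,2]; hsv=cv2.cvtColor(im,cv2.COLOR_RGB2HSV); near=np.hypot(W[...,0]-.488,W[...,1]+.299)<.045
P=W[near&(z>.035)&(z<.046)]; r=cv2.minAreaRect((P[:,:2]*1000).astype(np.float32)); print("top",len(P),r,np.median(P[:,2]))
P=W[near&(z>.006)&(z<.046)]; r=cv2.minAreaRect((P[:,:2]*1000).astype(np.float32)); print("all",r)
P=W[near&(z>.005)&(z<.014)]; print("floor",np.median(P,0))
m=(np.hypot(W[...,0]-.667,W[...,1]+.248)<.1)&(z>.013)&(z<.02); P=W[m]; print("pad",len(P), cv2.minAreaRect((P[:,:2]*1000).astype(np.float32)))
E
```

```text
[ 0.4857 -0.2999  0.2494] 60.997063594124775 [-0.6   0.06  1.81  0.    1.28 -1.66]
top 797 ((489.153076171875, -298.94854736328125), (33.44269561767578, 45.75146484375), 60.506683349609375) 0.039692684715304904
all ((489.1147766113281, -299.263427734375), (33.64485549926758, 46.353275299072266), 61.02054214477539)
floor [ 0.48804748 -0.29890871  0.00781147]
pad 5318 ((665.2803955078125, -248.39993286132812), (108.25537109375, 128.4958953857422), 74.70511627197266)
```

View pics/w_ins.png

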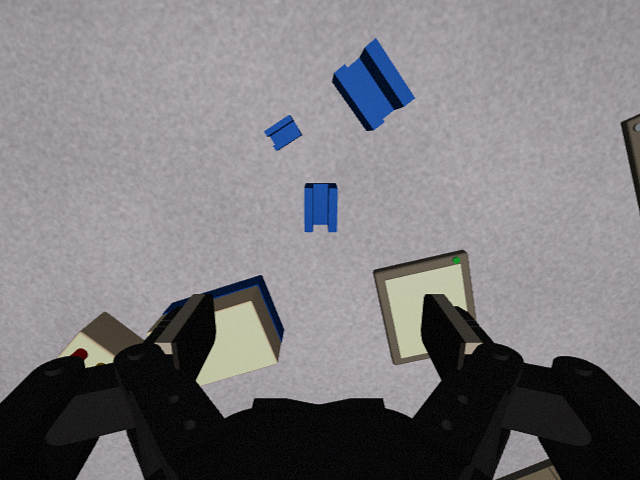

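Wrist view: middle insert at (321,207), channel along the image vertical; pad at (428,305) and kit at (225,330), both clear. The insert is at (0.4891,-0.2991), jaw yaw 60.8°, and I go for it now.

>>> carry_out(offset=[[3.5, -0.05, 0.05], [3.5, -0.05, 0.05], [3.5, -0.05, 0.04], [3.5, -0.05, 0.04], [3.5, -0.06, 0.05]], delta_rot=[[0.1, 0, 0], [0.1, 0, 0], [0, 0, 0], [0, 0, 0], [0, 0, 0]])

```text
time: 5.72
tool_pos: [0.489, -0.2993, 0.0731]
tcp_rot: [-0.827, 1.408, 0.825]
wrist_force: [1.1, -0.1, -0.5]
width: 0.998
```

>>> carry_out(offset=[[1.25, 0, 0], [1.25, 0, 0], [1.25, 0, 0], [1.25, 0, 0], [1.25, 0, 0]], delta_rot=[[0, 0, 0], [0, 0, 0], [0, 0, 0], [0, 0, 0], [0, 0, 0]])

```text
time: 6.13
tool_pos: [0.4901, -0.301, 0.0126]
tcp_rot: [-0.827, 1.407, 0.822]
wrist_force: [1.0, 0.9, -0.8]
width: 1.001
```

>>> carry_out(offset=[[0, 0, 0], [0, 0, 0], [0, 0, 0], [0, 0, 0], [0, 0, 0]], delta_rot=[[0, 0, 0], [0, 0, 0], [0, 0, 0], [0, 0, 0], [0, 0, 0]], fingers=-1, newtons=40)

```text
time: 6.55
tool_pos: [0.4896, -0.3008, 0.0133]
tcp_rot: [-0.827, 1.407, 0.823]
wrist_force: [0.8, -0.4, -0.1]
width: 0.393
```

>>> carry_out(offset=[[0, 0, 0], [0, 0, 0], [0, 0, 0], [0, 0, 0], [0, 0, 0]], delta_rot=[[0, 0, 0], [0, 0, 0], [0, 0, 0], [0, 0, 0], [0, 0, 0]])

```text
time: 6.97
tool_pos: [0.4895, -0.3008, 0.0131]
tcp_rot: [-0.827, 1.408, 0.823]
wrist_force: [-0.1, 0.5, 5.9]
width: 0.394
```

>>> carry_out(offset=[[0, 0, 0], [0, 0, 0], [0, 0, 0], [0, 0, 0], [0, 0, 0]], delta_rot=[[0, 0, 0], [0, 0, 0], [0, 0, 0], [0, 0, 0], [0, 0, 0]])

```text
time: 7.38
tool_pos: [0.4895, -0.3007, 0.0131]
tcp_rot: [-0.827, 1.408, 0.823]
wrist_force: [0.8, -0.6, 6.4]
width: 0.392
```

>>> carry_out(offset=[[-2, 0, 0], [-2, 0, 0], [-2, 0, 0], [-2, 0, 0], [-2, 0, 0]], delta_rot=[[0, 0, 0], [0, 0, 0], [0, 0, 0], [0, 0, 0], [0, 0, 0]])

```text
time: 7.8
tool_pos: [0.4878, -0.2996, 0.1121]
tcp_rot: [-0.824, 1.409, 0.826]
wrist_force: [0.4, -0.9, -0.2]
width: 0.391
```

>>> carry_out(offset=[[0, 0, 0], [0, 0, 0], [0, 0, 0], [0, 0, 0], [0, 0, 0]], delta_rot=[[0, 0, 0], [0, 0, 0], [0, 0, 0], [0, 0, 0], [0, 0, 0]])

```text
time: 8.22
tool_pos: [0.4873, -0.2992, 0.1099]
tcp_rot: [-0.823, 1.41, 0.827]
wrist_force: [-0.4, -0.2, -1.4]
width: 0.39
```

```bash
python3 - <<'E'
from h import *
im,W,M=grab("wrist"); save(im,"w_held.png"); T=pose(); print(T[:3,3].round(4),jawyaw(T),T[:3,0])
hsv=cv2.cvtColor(im,cv2.COLOR_RGB2HSV); m=(hsv[...,0]>100)&(hsv[...,0]<130)&(hsv[...,1]>130)&(hsv[...,2]>40)&(np.hypot(W[...,0]-.488,W[...,1]+.299)<.05)
P=W[m]; print(len(P),np.percentile(P,[1,50,99],axis=0).round(4).tolist())
t=P[P[:,2]>np.percentile(P[:,2],97)-.006]; print(cv2.minAreaRect((t[:,:2]*1000).astype(np.float32)))
E
```

```text
[ 0.4874 -0.2993  0.1101] 60.70021459728762 [-0.0024317   0.00163784 -0.9999957 ]
10749 [[0.4593, -0.321, 0.0997], [0.4822, -0.2974, 0.1343], [0.5111, -0.2743, 0.1377]]
((487.1642761230469, -298.81817626953125), (35.007110595703125, 46.89970779418945), 60.750221252441406)
```

View pics/w_held.png

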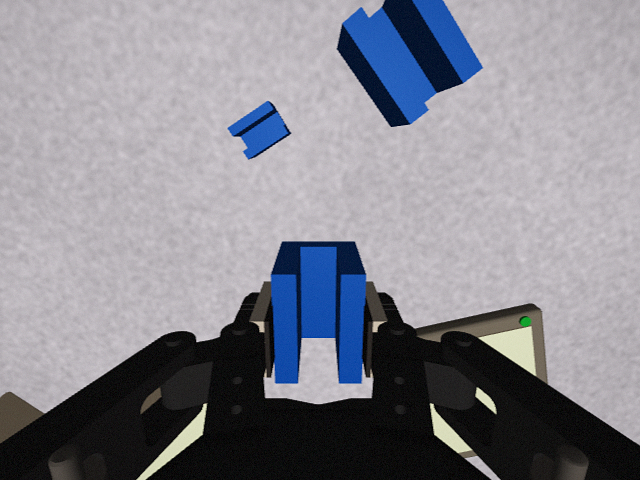

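The insert is held square in the jaws (crop (318,320)) with its channel unobstructed and centred on the TCP within 0.5 mm. Planning the transfer.

```bash
python3 - <<'E'
from h import *
T=pose(); plan(T,down([0.6880,0.0625,0.125],86),15)
E
```

```text
15 rows: offset [-0.1, -0.55, 2.72] rot [-1.69, 0.0, -0.01]
```

>>> carry_out(offset=[[-0.1, -0.55, 2.72], [-0.1, -0.55, 2.72], [-0.1, -0.55, 2.72], [-0.1, -0.55, 2.72], [-0.1, -0.55, 2.72]], delta_rot=[[-1.69, 0, 0], [-1.69, 0, 0], [-1.69, 0, 0], [-1.69, 0, 0], [-1.69, 0, 0]])

```text
time: 8.68
tool_pos: [0.5728, -0.1887, 0.1159]
tcp_rot: [-0.937, 1.36, 0.939]
wrist_force: [0.3, -1.0, -0.6]
width: 0.391
```

>>> carry_out(offset=[[-0.1, -0.55, 2.72], [-0.1, -0.55, 2.72], [-0.1, -0.55, 2.72], [-0.1, -0.55, 2.72], [-0.1, -0.55, 2.72]], delta_rot=[[-1.69, 0, 0], [-1.69, 0, 0], [-1.69, 0, 0], [-1.69, 0, 0], [-1.69, 0, 0]])

```text
time: 9.1
tool_pos: [0.6397, -0.0672, 0.1207]
tcp_rot: [-1.049, 1.304, 1.05]
wrist_force: [0.2, -0.7, -0.9]
width: 0.388
```

>>> carry_out(offset=[[-0.1, -0.55, 2.72], [-0.1, -0.55, 2.72], [-0.1, -0.55, 2.72], [-0.1, -0.55, 2.72], [-0.1, -0.55, 2.72]], delta_rot=[[-1.69, 0, 0], [-1.69, 0, 0], [-1.69, 0, 0], [-1.69, 0, 0], [-1.69, 0, 0]])

```text
time: 9.52
tool_pos: [0.6879, 0.0627, 0.1255]
tcp_rot: [-1.159, 1.242, 1.16]
wrist_force: [-0.1, -0.3, -0.7]
width: 0.39
```

>>> carry_out(offset=[[0, 0, 0], [0, 0, 0], [0, 0, 0], [0, 0, 0], [0, 0, 0]], delta_rot=[[0, 0, 0], [0, 0, 0], [0, 0, 0], [0, 0, 0], [0, 0, 0]])

```text
time: 9.93
tool_pos: [0.6875, 0.0602, 0.1263]
tcp_rot: [-1.157, 1.243, 1.158]
wrist_force: [-0.2, 0.2, -1.0]
width: 0.388
```

```bash
python3 - <<'E'
from h import *
im,W,M=grab("wrist"); T=pose(); print(T[:3,3].round(4),jawyaw(T),T[:3,0].round(4))
hsv=cv2.cvtColor(im,cv2.COLOR_RGB2HSV); m=(hsv[...,0]>100)&(hsv[...,0]<130)&(hsv[...,1]>130)&(hsv[...,2]>40)&(np.hypot(W[...,0]-.688,W[...,1]-.063)<.06)
P=W[m]; t=P[P[:,2]>np.percentile(P[:,2],97)-.006]; r=cv2.minAreaRect((t[:,:2]*1000).astype(np.float32)); print(r,np.percentile(P[:,2],97))
B=T.copy(); B[:2,3]+=np.array([.6878,.0630])-np.array(r[0])/1000; B=down(B[:3,3],86); B[2,3]=.06; plan(T,B,5); 
E
```

```text
[0.6876 0.0602 0.1265] 85.96198706850417 [-6.e-04 -2.e-04 -1.e+00]
((687.2008666992188, 60.54306411743164), (35.117305755615234, 47.285316467285156), 86.27676391601562) 0.15378649143860942
 5 rows: offset [1.33, -0.01, 0.05] rot [-0.01, -0.0, -0.01]
```

>>> carry_out(offset=[[1.33, -0.01, 0.05], [1.33, -0.01, 0.05], [1.33, -0.01, 0.05], [1.33, -0.02, 0.05], [1.33, -0.01, 0.05]], delta_rot=[[0, 0, 0], [0, 0, 0], [0, 0, 0], [0, 0, 0], [0, 0, 0]])

```text
time: 10.4
tool_pos: [0.6877, 0.0638, 0.0577]
tcp_rot: [-1.157, 1.243, 1.16]
wrist_force: [-0.0, -0.4, -0.6]
width: 0.391
```

>>> carry_out(offset=[[0.4, 0, 0], [0.4, 0, 0], [0.4, 0, 0], [0.4, 0, 0], [0.4, 0, 0]], delta_rot=[[0, 0, 0], [0, 0, 0], [0, 0, 0], [0, 0, 0], [0, 0, 0]])

```text
time: 10.82
tool_pos: [0.6895, 0.064, 0.0407]
tcp_rot: [-1.159, 1.24, 1.157]
wrist_force: [0.4, -0.7, -0.2]
width: 0.388
```

>>> carry_out(offset=[[0, 0, 0], [0, 0, 0], [0, 0, 0], [0, 0, 0], [0, 0, 0]], delta_rot=[[0, 0, 0], [0, 0, 0], [0, 0, 0], [0, 0, 0], [0, 0, 0]])

```text
time: 11.23
tool_pos: [0.6891, 0.0639, 0.0408]
tcp_rot: [-1.159, 1.24, 1.158]
wrist_force: [-0.0, -0.1, -0.8]
width: 0.393
```

>>> carry_out(offset=[[0.34, 0.04, -0.06], [0.34, 0.04, -0.06], [0.34, 0, 0], [0.34, 0, 0], [0.34, 0, 0]], delta_rot=[[0, 0, 0], [0, 0, 0], [0, 0, 0], [0, 0, 0], [0, 0, 0]])

```text
time: 11.65
tool_pos: [0.6876, 0.0627, 0.0231]
tcp_rot: [-1.158, 1.242, 1.159]
wrist_force: [-12.1, -0.6, 29.5]
width: 0.387
```

>>> carry_out(offset=[[0, 0, 0], [0, 0, 0], [0, 0, 0], [0, 0, 0], [0, 0, 0]], delta_rot=[[0, 0, 0], [0, 0, 0], [0, 0, 0], [0, 0, 0], [0, 0, 0]])

```text
time: 12.07
tool_pos: [0.688, 0.0628, 0.0232]
tcp_rot: [-1.158, 1.241, 1.158]
wrist_force: [0.7, -0.3, -0.3]
width: 0.39
```

>>> carry_out(offset=[[0.05, 0, 0], [0.05, 0, 0], [0, 0, 0], [0, 0, 0], [0, 0, 0]], delta_rot=[[0, 0, 0], [0, 0, 0], [0, 0, 0], [0, 0, 0], [0, 0, 0]])

```text
time: 12.48
tool_pos: [0.6879, 0.0627, 0.0232]
tcp_rot: [-1.158, 1.241, 1.158]
wrist_force: [-2.4, 0.0, 5.2]
width: 0.387
```

>>> carry_out(offset=[[0, 0, 0], [0, 0, 0], [0, 0, 0], [0, 0, 0], [0, 0, 0]], delta_rot=[[0, 0, 0], [0, 0, 0], [0, 0, 0], [0, 0, 0], [0, 0, 0]], fingers=1)

```text
time: 12.9
tool_pos: [0.6878, 0.0628, 0.022]
tcp_rot: [-1.158, 1.241, 1.158]
wrist_force: [-1.4, -0.4, -1.4]
width: 0.996
```

>>> carry_out(offset=[[-0.3, 0, 0], [-0.7, 0, 0], [-1, 0, 0], [-2, 0, 0], [-3, 0, 0]], delta_rot=[[0, 0, 0], [0, 0, 0], [0, 0, 0], [0, 0, 0], [0, 0, 0]])

```text
time: 13.32
tool_pos: [0.6856, 0.0626, 0.0907]
tcp_rot: [-1.156, 1.245, 1.162]
wrist_force: [0.8, 0.4, -0.4]
width: 0.997
```

>>> carry_out(offset=[[-3, 0, 0], [-3, 0, 0], [-3, 0, 0], [-3, 0, 0], [-3, 0, 0]], delta_rot=[[0, 0, 0], [0, 0, 0], [0, 0, 0], [0, 0, 0], [0, 0, 0]])

```text
time: 13.73
tool_pos: [0.6879, 0.0628, 0.2455]
tcp_rot: [-1.159, 1.24, 1.157]
wrist_force: [0.6, 0.4, -0.8]
width: 1.003
```

>>> carry_out(offset=[[0, 0, 0], [0, 0, 0], [0, 0, 0], [0, 0, 0], [0, 0, 0]], delta_rot=[[0, 0, 0], [0, 0, 0], [0, 0, 0], [0, 0, 0], [0, 0, 0]])

```text
time: 14.15
tool_pos: [0.6868, 0.0627, 0.2403]
tcp_rot: [-1.157, 1.244, 1.161]
wrist_force: [0.3, 0.4, 0.2]
width: 1.002
```

```bash
python3 - <<'E'
from h import *
im,W,M=grab("wrist"); save(im[60:360,150:550],"w_seat.png"); T=pose(); print(T[:3,3].round(4),jawyaw(T))
hsv=cv2.cvtColor(im,cv2.COLOR_RGB2HSV); m=(hsv[...,0]>100)&(hsv[...,0]<130)&(hsv[...,1]>130)&(hsv[...,2]>40)&(np.hypot(W[...,0]-.688,W[...,1]-.063)<.06)
P=W[m]; t=P[P[:,2]>np.percentile(P[:,2],97)-.005]; r=cv2.minAreaRect((t[:,:2]*1000).astype(np.float32)); print(r,np.median(t[:,2]))
A=np.c_[t[:,:2]-t[:,:2].mean(0),np.ones(len(t))]; print("tilt",np.linalg.lstsq(A,t[:,2],rcond=None)[0])
u=np.array([np.cos(np.radians(-4)),np.sin(np.radians(-4))]); d=np.array(r[0])/1000-[.6878,.0630]; print("x,y in pocket mm",1000*d@u,1000*(d@[-u[1],u[0]]))
z=W[...,2]; fl=W[m&(z<.025)]; print("channel floor",np.median(fl[:,2]) if len(fl) else None)
k=(z>.006)&(z<.013)&(np.hypot(W[...,0]-.65,W[...,1]-.065)<.13); k=cv2.morphologyEx(k.astype(np.uint8),cv2.MORPH_OPEN,np.ones((3,3)))>0
print("plate",cv2.minAreaRect((W[k][:,:2]*1000).astype(np.float32)))
u=np.radians(19.7); g=np.array([.487,.2436])+.006*np.array([np.cos(u),np.sin(u)])
plan(T,down([*g,.20],109.7),10)
E
```

```text
[0.6869 0.0627 0.2403] 86.04957709574111
((687.3538818359375, 62.87145233154297), (32.85505294799805, 46.337162017822266), 86.75823974609375) 0.04971795410640806
tilt [ 0.00016915 -0.00091676  0.04970098]
x,y in pocket mm -0.436064410577054 -0.15935416279565623
channel floor 0.017738146952776868
plate ((652.8738403320312, 65.49727630615234), (100.12894439697266, 164.12135314941406), 85.98717498779297)
 10 rows: offset [0.41, 1.73, 2.06] rot [-2.37, 0.0, -0.02]
```

View pics/w_seat.png

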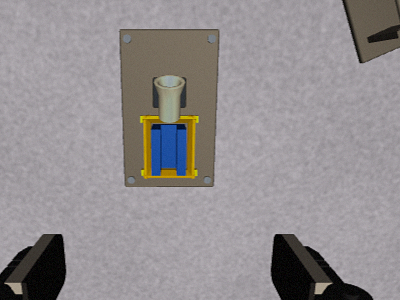

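The crop shows the insert square inside the yellow rim at (168,148), its channel in line with the tube. It is 0.4 mm off centre, top at z 49.7 mm, so it is seated. Now the gauge.

>>> carry_out(offset=[[0.41, 1.73, 2.06], [0.41, 1.73, 2.06], [0.41, 1.73, 2.06], [0.41, 1.73, 2.06], [0.41, 1.73, 2.06]], delta_rot=[[-2.37, 0, 0], [-2.37, 0, 0], [-2.37, 0, 0], [-2.37, 0, 0], [-2.37, 0, 0]])

```text
time: 14.62
tool_pos: [0.5987, 0.1651, 0.2202]
tcp_rot: [-1.31, 1.142, 1.313]
wrist_force: [0.4, 0.8, -1.0]
width: 1.002
```

>>> carry_out(offset=[[0.41, 1.73, 2.06], [0.41, 1.73, 2.06], [0.41, 1.73, 2.06], [0.41, 1.73, 2.06], [0.41, 1.73, 2.06]], delta_rot=[[-2.37, 0, 0], [-2.37, 0, 0], [-2.37, 0, 0], [-2.37, 0, 0], [-2.37, 0, 0]])

```text
time: 15.03
tool_pos: [0.4917, 0.2463, 0.1999]
tcp_rot: [-1.459, 1.026, 1.461]
wrist_force: [0.9, 0.8, -0.8]
width: 0.995
```

>>> carry_out(offset=[[0, 0, 0], [0, 0, 0], [0, 0, 0], [0, 0, 0], [0, 0, 0]], delta_rot=[[0, 0, 0], [0, 0, 0], [0, 0, 0], [0, 0, 0], [0, 0, 0]])

```text
time: 15.45
tool_pos: [0.4944, 0.2453, 0.2014]
tcp_rot: [-1.458, 1.027, 1.457]
wrist_force: [0.9, 0.5, -0.2]
width: 0.998
```

```bash
python3 - <<'E'
from h import *
im,W,M=grab("wrist"); T=pose(); print(T[:3,3].round(4),jawyaw(T))
u=np.radians(19.7); c,s=np.cos(u),np.sin(u); L=(W[...,0]-.487)*c+(W[...,1]-.2436)*s; S=-(W[...,0]-.487)*s+(W[...,1]-.2436)*c
for a,b in((-.02,.03),(.05,.1),(.116,.15)):
    k=(L>a)&(L<b)&(abs(S)<.02)&(W[...,2]>.045)&(W[...,2]<.07); print(S[k].min().round(4),S[k].max().round(4),np.median(W[k][:,2]).round(4))
g=np.array([.487,.2436])+.006*np.array([c,s]); plan(T,down([*g,.030],109.7),10)
E
```

```text
[0.4943 0.2453 0.2014] 109.66437841465094
-0.0068 0.007 0.0566
-0.0036 0.0039 0.0528
-0.0037 0.0041 0.0527
 10 rows: offset [1.71, 0.01, 0.01] rot [-0.0, -0.0, 0.0]
```

>>> carry_out(offset=[[2.6, 0.02, 0.02], [2.6, 0.02, 0.02], [2.6, 0.02, 0], [2.6, 0.02, 0], [2.6, 0.02, 0]], delta_rot=[[0, 0, 0], [0, 0, 0], [0, 0, 0], [0, 0, 0], [0, 0, 0]])

```text
time: 15.92
tool_pos: [0.4931, 0.2454, 0.0704]
tcp_rot: [-1.458, 1.026, 1.457]
wrist_force: [0.4, 0.3, -0.3]
width: 1.0
```

>>> carry_out(offset=[[0.82, 0, 0], [0.82, 0, 0], [0.82, 0, 0], [0.82, 0, 0], [0.82, 0, 0]], delta_rot=[[0, 0, 0], [0, 0, 0], [0, 0, 0], [0, 0, 0], [0, 0, 0]])

```text
time: 16.33
tool_pos: [0.4937, 0.2464, 0.031]
tcp_rot: [-1.459, 1.024, 1.456]
wrist_force: [0.1, -0.4, -0.2]
width: 1.001
```

>>> carry_out(offset=[[0, 0, 0], [0, 0, 0], [0, 0, 0], [0, 0, 0], [0, 0, 0]], delta_rot=[[0, 0, 0], [0, 0, 0], [0, 0, 0], [0, 0, 0], [0, 0, 0]])

```text
time: 16.75
tool_pos: [0.4928, 0.2461, 0.031]
tcp_rot: [-1.459, 1.025, 1.458]
wrist_force: [-0.3, -0.6, -0.2]
width: 0.999
```

>>> carry_out(offset=[[0, 0, 0], [0, 0, 0], [0, 0, 0], [0, 0, 0], [0, 0, 0]], delta_rot=[[0, 0, 0], [0, 0, 0], [0, 0, 0], [0, 0, 0], [0, 0, 0]], fingers=-1, newtons=80)

```text
time: 17.17
tool_pos: [0.4923, 0.2458, 0.0303]
tcp_rot: [-1.458, 1.026, 1.458]
wrist_force: [0.0, -0.6, -0.5]
width: 0.298
```

>>> carry_out(offset=[[0, 0, 0], [0, 0, 0], [0, 0, 0], [0, 0, 0], [0, 0, 0]], delta_rot=[[0, 0, 0], [0, 0, 0], [0, 0, 0], [0, 0, 0], [0, 0, 0]])

```text
time: 17.58
tool_pos: [0.4924, 0.2459, 0.0305]
tcp_rot: [-1.458, 1.026, 1.458]
wrist_force: [0.2, 0.7, 1.4]
width: 0.149
```

>>> carry_out(offset=[[0, 0, 0], [0, 0, 0], [0, 0, 0], [0, 0, 0], [0, 0, 0]], delta_rot=[[0, 0, 0], [0, 0, 0], [0, 0, 0], [0, 0, 0], [0, 0, 0]])

```text
time: 18.0
tool_pos: [0.4924, 0.246, 0.0304]
tcp_rot: [-1.458, 1.026, 1.458]
wrist_force: [-1.2, -0.2, 3.3]
width: 0.145
```

>>> carry_out(offset=[[-0.5, 0, 0], [-1, 0, 0], [-1.5, 0, 0], [-2, 0, 0], [-2, 0, 0]], delta_rot=[[0, 0, 0], [0, 0, 0], [0, 0, 0], [0, 0, 0], [0, 0, 0]])

```text
time: 18.42
tool_pos: [0.4915, 0.2454, 0.1008]
tcp_rot: [-1.458, 1.028, 1.46]
wrist_force: [1.4, 0.5, -0.6]
width: 0.148
```

>>> carry_out(offset=[[-2, 0, 0], [-2, 0, 0], [-2, 0, 0], [-1, 0, 0], [0, 0, 0]], delta_rot=[[0, 0, 0], [0, 0, 0], [0, 0, 0], [0, 0, 0], [0, 0, 0]])

```text
time: 18.83
tool_pos: [0.4942, 0.2466, 0.1737]
tcp_rot: [-1.46, 1.021, 1.454]
wrist_force: [1.0, -0.3, -0.7]
width: 0.152
```

>>> carry_out(offset=[[0, 0, 0], [0, 0, 0], [0, 0, 0], [0, 0, 0], [0, 0, 0]], delta_rot=[[0, 0, 0], [0, 0, 0], [0, 0, 0], [0, 0, 0], [0, 0, 0]])

```text
time: 19.25
tool_pos: [0.4916, 0.2455, 0.169]
tcp_rot: [-1.458, 1.028, 1.46]
wrist_force: [-0.2, -0.5, -1.1]
width: 0.146
```

```bash
python3 - <<'E'
from h import *
im,W,M=grab("wrist"); save(im,"w_rod.png"); T=pose(); print(T[:3,3].round(4),jawyaw(T),T[:3,0].round(4))
Q=(W-T[:3,3])@T[:3,:3]  # tool coords
hsv=cv2.cvtColor(im,cv2.COLOR_RGB2HSV); z=Q[...,0]
for a,b in((-.034,-.042),(-.06,-.075),(-.085,-.1),(-.12,-.15)):
    k=(Q[...,1]<a)&(Q[...,1]>b)&(abs(Q[...,2])<.02)&(z<0.02)&(z>-.05); P=Q[k]
    print(a,k.sum(), P.min(0).round(4) if len(P) else 0,P.max(0).round(4) if len(P) else 0, np.median(P,0).round(4))
k=(abs(Q[...,2])<.006)&(z<.02)&(z>-.05); print("tip y",np.nanmin(Q[...,1][k]))
E
```

```text
[0.4917 0.2456 0.1692] 109.74942933470308 [-1.7e-03 -7.0e-04 -1.0e+00]
-0.034 0 0 0 [nan nan nan]
-0.06 0 0 0 [nan nan nan]
-0.085 0 0 0 [nan nan nan]
-0.12 0 0 0 [nan nan nan]
tip y -0.03125941581498408
  return _methods._mean(a, axis=axis, dtype=dtype,
  ret = um.true_divide(
```

View pics/w_rod.png

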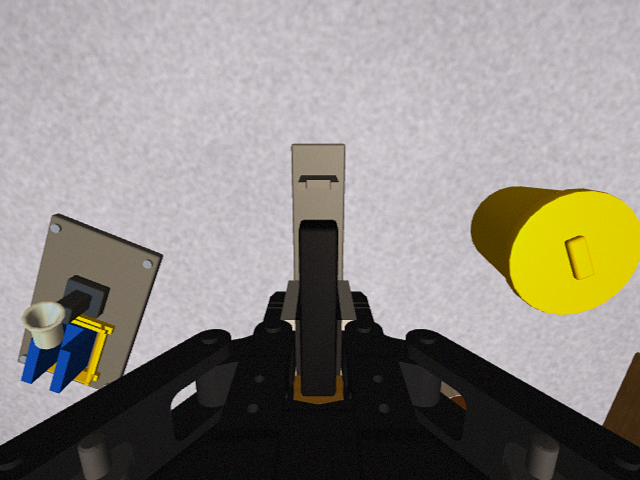

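```bash
python3 - <<'E'
from h import *
T=pose(); z=np.load("wrist.npz"); Q=(z["W"]-T[:3,3])@T[:3,:3]
k=(abs(Q[...,2])<.006)&(Q[...,1]>-.022)&(Q[...,1]<.045)&(Q[...,0]<-.022)&(Q[...,0]>-.034); P=Q[k]; print(len(P),"top x",np.median(P[:,0]),"rear y",np.percentile(P[:,1],99.5),P[:,1].max())
print("slope x vs y",np.polyfit(P[:,1],P[:,0],1))
k2=(Q[...,0]<-.022)&(Q[...,0]>-.034)&(Q[...,1]>0.015)&(Q[...,1]<.038)&(abs(Q[...,2])<.012); print("lateral",np.percentile(Q[k2][:,2],[1,99]))
s=cv2.cvtColor
for n in("side","scene"):
    im,W,M=grab(n); h=s(im,cv2.COLOR_RGB2HSV); W2=(W-T[:3,3])@T[:3,:3]
    k=(W2[...,1]<-.045)&(W2[...,1]>-.16)&(abs(W2[...,2])<.02)&(abs(W2[...,0]+.02)<.025); P=W2[k]
    print(n,len(P),np.polyfit(P[:,1],P[:,0],1),P[:,1].min()); r=k&((h[...,0]<10)|(h[...,0]>170))&(h[...,1]>120); print("red",r.sum(),np.median(W2[r],0).round(4))
E
```

```text
5102 top x -0.026004866082574782 rear y 0.0404540060800093 0.040819807952139804
slope x vs y [ 0.00192614 -0.02598904]
lateral [-0.00696719  0.00669984]
side 78 [-0.01466266 -0.02204186] -0.14658186343842633
red 12 [-0.021  -0.1382 -0.0017]
scene 125 [ 0.00050261 -0.02508133] -0.14580753612478045
red 12 [-0.0247 -0.1422 -0.0011]
```

```bash
cat >> h.py <<'E'
ys=np.radians(-4.0); U=np.array([np.cos(ys),np.sin(ys),0]); N=np.array([-U[1],U[0],0])
C=np.array([.6579,.0651,0])-.038*U+[0,0,.071]; AX=np.cos(np.radians(25))*U-np.sin(np.radians(25))*np.array([0,0,1.])
G=np.array([-.019,.0058,0])   # gauge origin in tool
def rod(collar,a,n):
    T=np.eye(4); T[:3,:3]=np.column_stack([np.cross(-a,n),-a,n]); T[:3,3]=collar-T[:3,:3]@(G+[0,-.043,0]); return T
def rep(T):
    c=T[:3,3]+T[:3,:3]@(G+[0,-.043,0]); d=c-C; a=-T[:3,1]; ny=np.cross(AX,N)
    print("collar in guide mm: x %.1f y %.1f z(perp) %.1f"%tuple(1000*np.array([d@AX,d@N,d@ny])),"angle deg %.2f"%np.degrees(np.arccos(a@AX)),"tip",(c+.11*a).round(4))
E
python3 - <<'E'
from h import *
W=np.load("stat_cloud.npy"); O=np.array([.6579,.0651,0]); D=W-O; sx=D@U; sy=D@N; z=W[...,2]
for n,k in (("mouth",(sx<-.028)&(sx>-.06)&(z>.06)&(abs(sy)<.03)),("tube",(sx<-.008)&(sx>-.024)&(z>.055)&(abs(sy)<.03))): print(n,k.sum(),"y",np.percentile(sy[k],[1,99]).round(4),"x",sx[k].min().round(4),"zmax",z[k].max().round(4))
T=pose(); rep(T); B=rod(C-.15*AX,AX,N); print(B[:3,3]); plan(T,B,15)
E
```

```text
mouth 411 y [-0.0121  0.0127] x -0.0429 zmax 0.0837
tube 591 y [-0.0209  0.0203] x -0.024 zmax 0.3724
collar in guide mm: x -145.8 y 183.7 z(perp) 61.9 angle deg 33.91 tip [0.6306 0.2955 0.1886]
[0.44273485 0.08014581 0.13289429]
 15 rows: offset [0.33, 0.44, -1.06] rot [1.56, -0.35, 1.64]
```

>>> carry_out(offset=[[0.33, 0.44, -1.06], [0.33, 0.44, -1.06], [0.33, 0.44, -1.06], [0.33, 0.44, -1.06], [0.33, 0.44, -1.06]], delta_rot=[[1.56, -0.35, 1.64], [1.56, -0.35, 1.64], [1.56, -0.35, 1.64], [1.56, -0.35, 1.64], [1.56, -0.35, 1.64]])

```text
time: 19.82
tool_pos: [0.4854, 0.1871, 0.154]
tcp_rot: [-1.28, 1.212, 1.475]
wrist_force: [-0.1, -0.2, -2.2]
width: 0.15
```

>>> carry_out(offset=[[0.33, 0.44, -1.06], [0.33, 0.44, -1.06], [0.33, 0.44, -1.06], [0.33, 0.44, -1.06], [0.33, 0.44, -1.06]], delta_rot=[[1.56, -0.35, 1.64], [1.56, -0.35, 1.64], [1.56, -0.35, 1.64], [1.56, -0.35, 1.64], [1.56, -0.35, 1.64]])

```text
time: 20.23
tool_pos: [0.4685, 0.1318, 0.1414]
tcp_rot: [-1.096, 1.382, 1.48]
wrist_force: [-0.4, 0.1, -1.3]
width: 0.15
```

>>> carry_out(offset=[[0.33, 0.44, -1.06], [0.33, 0.44, -1.06], [0.33, 0.44, -1.06], [0.33, 0.44, -1.06], [0.33, 0.44, -1.06]], delta_rot=[[1.56, -0.35, 1.64], [1.56, -0.35, 1.64], [1.56, -0.35, 1.64], [1.56, -0.35, 1.64], [1.56, -0.35, 1.64]])

```text
time: 20.65
tool_pos: [0.4427, 0.0788, 0.1328]
tcp_rot: [-0.903, 1.543, 1.473]
wrist_force: [-0.4, -0.2, -0.6]
width: 0.146
```

>>> carry_out(offset=[[0, 0, 0], [0, 0, 0], [0, 0, 0], [0, 0, 0], [0, 0, 0]], delta_rot=[[0, 0, 0], [0, 0, 0], [0, 0, 0], [0, 0, 0], [0, 0, 0]])

```text
time: 21.07
tool_pos: [0.4434, 0.0803, 0.1333]
tcp_rot: [-0.908, 1.539, 1.474]
wrist_force: [0.1, 0.4, -0.1]
width: 0.147
```

```bash
python3 - <<'E'
from h import *
T=pose(); rep(T); print(read_state()["q"].round(2)); plan(T,rod(C-.12*AX,AX,N),5)
z=np.load  # rod pose seen by fixed cameras, in tool axes
for n in("side","scene"):
    im,W,M=grab(n); h=cv2.cvtColor(im,cv2.COLOR_RGB2HSV); W2=(W-T[:3,3])@T[:3,:3]
    k=(W2[...,1]<-.045)&(W2[...,1]>-.16)&(abs(W2[...,2])<.02)&(abs(W2[...,0]+.02)<.025); P=W2[k]; print(n,len(P),np.polyfit(P[:,1],P[:,0],1).round(4),np.polyfit(P[:,1],P[:,2],1).round(4),P[:,1].min())
E
```

```text
collar in guide mm: x -149.6 y 0.2 z(perp) 0.7 angle deg 0.08 tip [0.5845 0.0705 0.0885]
[ 0.08  0.23  1.91  0.06  1.44 -1.45]
 5 rows: offset [0.01, -0.59, -0.0] rot [0.01, 0.02, 0.01]
side 100 [ 0.006  -0.0194] [-0.0155 -0.0034] -0.14861980761752466
scene 127 [-0.0054 -0.024 ] [0.0054 0.0014] -0.1440474752405918
```

>>> carry_out(offset=[[0.04, -0.8, 0], [0.03, -0.8, 0], [0, -0.8, 0], [0, -0.8, 0], [0, -0.8, 0]], delta_rot=[[0, 0, 0], [0, 0, 0], [0, 0, 0], [0, 0, 0], [0, 0, 0]])

```text
time: 21.58
tool_pos: [0.48, 0.0772, 0.1148]
tcp_rot: [-0.907, 1.54, 1.474]
wrist_force: [0.2, -0.2, -1.5]
width: 0.144
```

>>> carry_out(offset=[[0, -0.5, 0], [0, -0.5, 0], [0, -0.5, 0], [0, -0.5, 0], [0, 0, 0]], delta_rot=[[0, 0, 0], [0, 0, 0], [0, 0, 0], [0, 0, 0], [0, 0, 0]])

```text
time: 22.0
tool_pos: [0.4978, 0.0759, 0.1065]
tcp_rot: [-0.907, 1.54, 1.473]
wrist_force: [0.1, 1.1, -1.2]
width: 0.145
```

```bash
python3 - <<'E'
from h import *
T=pose(); rep(T); s=read_state(); print(s["wrist_force"].round(1),s["torque"].round(2)); plan(T,rod(C-.02*AX,AX,N),10)
im,W,M=grab("side"); save(cv2.resize(im[140:260,210:370],(800,600),interpolation=cv2.INTER_CUBIC),"side_ins.png")
E
```

```text
collar in guide mm: x -88.8 y -0.4 z(perp) -0.6 angle deg 0.04 tip [0.6389 0.066  0.0616]
[ 0.1  1.1 -1.2] [-0.04 -0.22 -0.01]
 10 rows: offset [-0.01, -0.69, 0.0] rot [-0.0, 0.01, 0.0]
```

View pics/side_ins.png

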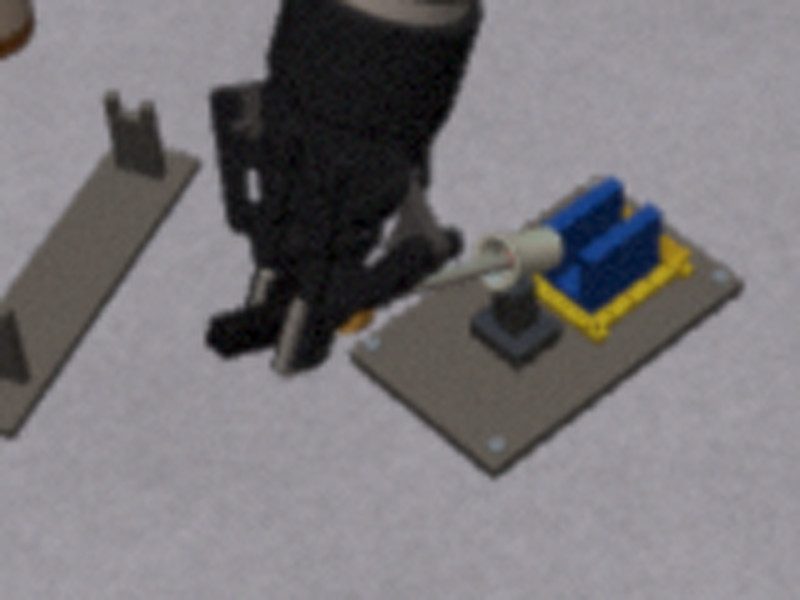

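The shaft enters the tube mouth at crop (500,260), forces near zero and the insert still seated. I keep pushing.

>>> carry_out(offset=[[0, -0.8, 0], [0, -0.8, 0], [0, -0.8, 0], [0, -0.8, 0], [0, -0.8, 0]], delta_rot=[[0, 0, 0], [0, 0, 0], [0, 0, 0], [0, 0, 0], [0, 0, 0]])

```text
time: 22.47
tool_pos: [0.5342, 0.0734, 0.0896]
tcp_rot: [-0.907, 1.54, 1.474]
wrist_force: [-0.4, -0.2, -1.7]
width: 0.145
```

>>> carry_out(offset=[[0, -0.7, 0], [0, -0.7, 0], [0, -0.7, 0], [0, -0.7, 0], [0, -0.7, 0]], delta_rot=[[0, 0, 0], [0, 0, 0], [0, 0, 0], [0, 0, 0], [0, 0, 0]])

```text
time: 22.88
tool_pos: [0.5656, 0.0712, 0.0749]
tcp_rot: [-0.907, 1.54, 1.474]
wrist_force: [-0.5, -0.2, -0.4]
width: 0.148
```

```bash
python3 - <<'E'
from h import *
T=pose(); rep(T); s=read_state(); print(s["wrist_force"].round(1),s["torque"].round(2))
E
```

```text
collar in guide mm: x -13.9 y -0.4 z(perp) -0.5 angle deg 0.02 tip [0.7067 0.0613 0.03  ]
[-0.5 -0.2 -0.4] [-0.02 -0.27  0.01]
```

>>> carry_out(offset=[[0, -0.4, 0], [0, -0.4, 0], [0, -0.3, 0], [0, -0.2, 0], [0, 0, 0]], delta_rot=[[0, 0, 0], [0, 0, 0], [0, 0, 0], [0, 0, 0], [0, 0, 0]])

```text
time: 23.3
tool_pos: [0.5769, 0.0704, 0.0697]
tcp_rot: [-0.907, 1.54, 1.474]
wrist_force: [-0.8, -0.2, -0.2]
width: 0.15
```

>>> carry_out(offset=[[0, -0.1, 0], [0, -0.1, 0], [0, -0.1, 0], [0, 0, 0], [0, 0, 0]], delta_rot=[[0, 0, 0], [0, 0, 0], [0, 0, 0], [0, 0, 0], [0, 0, 0]])

```text
time: 23.72
tool_pos: [0.5777, 0.0704, 0.0691]
tcp_rot: [-0.904, 1.543, 1.477]
wrist_force: [-4.9, 1.1, 2.4]
width: 0.146
```

```bash
python3 - <<'E'
from h import *
T=pose(); rep(T); s=read_state(); print(s["wrist_force"].round(1),(s["wrist_force"]@AX).round(1),s["torque"].round(2))
E
```

```text
collar in guide mm: x -0.4 y -0.4 z(perp) -0.8 angle deg 0.20 tip [0.7186 0.0605 0.0236]
[-4.9  1.1  2.4] -5.5 [0.03 0.61 0.02]
```

>>> carry_out(offset=[[0, -0.1, 0], [0, -0.1, 0], [0, 0, 0], [0, 0, 0], [0, 0, 0]], delta_rot=[[0, 0, 0], [0, 0, 0], [0, 0, 0], [0, 0, 0], [0, 0, 0]])

```text
time: 24.13
tool_pos: [0.5777, 0.0704, 0.0691]
tcp_rot: [-0.902, 1.545, 1.48]
wrist_force: [-10.3, 1.3, 7.4]
width: 0.143
```

```bash
python3 - <<'E'
from h import *
T=pose(); rep(T); s=read_state(); print((s["wrist_force"]@AX).round(1),s["torque"].round(2))
im,W,M=grab("side"); save(cv2.resize(im[160:240,270:376],(795,600),interpolation=cv2.INTER_CUBIC),"side_home.png")
E
```

```text
collar in guide mm: x -0.3 y -0.3 z(perp) -0.9 angle deg 0.45 tip [0.7184 0.0605 0.0231]
-12.5 [ 0.08  1.6  -0.01]
```

View pics/side_home.png

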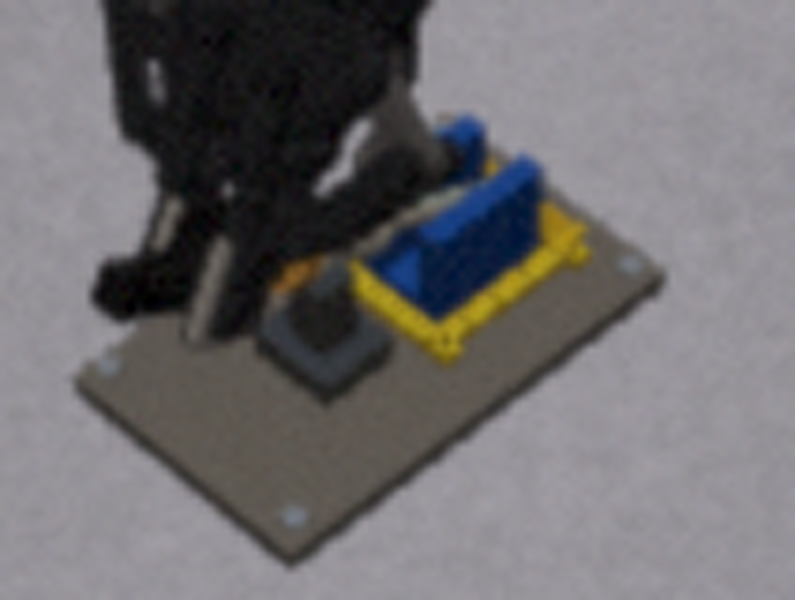

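The brass collar sits at the mouth (crop (297,270)). The push force rose to 12.5 N with no further advance and the computed collar x is -0.3 mm, so it is home. Drawing it out.

>>> carry_out(offset=[[0, 0.4, 0], [0, 0.8, 0], [0, 1, 0], [0, 1.2, 0], [0, 1.2, 0]], delta_rot=[[0, 0, 0], [0, 0, 0], [0, 0, 0], [0, 0, 0], [0, 0, 0]])

```text
time: 24.6
tool_pos: [0.5387, 0.0731, 0.0876]
tcp_rot: [-0.907, 1.54, 1.473]
wrist_force: [0.5, 0.2, -1.6]
width: 0.146
```

>>> carry_out(offset=[[0, 1.2, 0], [0, 1.2, 0], [0, 1.2, 0], [0, 1.2, 0], [0, 1.2, 0]], delta_rot=[[0, 0, 0], [0, 0, 0], [0, 0, 0], [0, 0, 0], [0, 0, 0]])

```text
time: 25.02
tool_pos: [0.4843, 0.0769, 0.1131]
tcp_rot: [-0.907, 1.54, 1.473]
wrist_force: [0.7, -0.1, -0.5]
width: 0.149
```

>>> carry_out(offset=[[0, 1, 0], [0, 1, 0], [0, 1, 0], [0, 1, 0], [0, 0.5, 0]], delta_rot=[[0, 0, 0], [0, 0, 0], [0, 0, 0], [0, 0, 0], [0, 0, 0]])

```text
time: 25.43
tool_pos: [0.4435, 0.0798, 0.1321]
tcp_rot: [-0.907, 1.54, 1.474]
wrist_force: [-0.3, -0.1, -1.0]
width: 0.149
```

>>> carry_out(offset=[[0, 0, 0], [0, 0, 0], [0, 0, 0], [0, 0, 0], [0, 0, 0]], delta_rot=[[0, 0, 0], [0, 0, 0], [0, 0, 0], [0, 0, 0], [0, 0, 0]])

```text
time: 25.85
tool_pos: [0.445, 0.0797, 0.1312]
tcp_rot: [-0.906, 1.54, 1.474]
wrist_force: [-0.9, -0.1, -0.8]
width: 0.151
```

```bash
python3 - <<'E'
from h import *
T=pose(); rep(T)
P=np.array([.6653,-.2484,.0155+.072]); c=P-.11*U
A=rod(T[:3,3]*0+ (C-.155*AX)+[0,0,.06],U,N); plan(T,A,5,"level+lift"); plan(A,rod(c,U,N),10,"to pad")
# rod in tool axes
im,W,M=grab("side"); W2=(W-T[:3,3])@T[:3,:3]
k=(W2[...,1]<-.045)&(W2[...,1]>-.16)&(abs(W2[...,2])<.02)&(abs(W2[...,0]+.02)<.025); p=W2[k]; print(len(p),np.polyfit(p[:,1],p[:,0],1).round(4),p[:,1].min())
E
```

```text
collar in guide mm: x -147.2 y -0.4 z(perp) -0.6 angle deg 0.02 tip [0.5861 0.0697 0.0862]
level+lift 5 rows: offset [-0.89, 0.29, 0.01] rot [-0.01, 0.01, -5.0]
to pad 10 rows: offset [1.09, -0.98, -3.12] rot [-0.0, 0.0, 0.0]
100 [ 0.0034 -0.0197] -0.1489505750107367
```

>>> carry_out(offset=[[-0.89, 0.29, 0], [-0.89, 0.29, 0], [-0.89, 0.29, 0], [-0.89, 0.29, 0], [-0.89, 0.29, 0]], delta_rot=[[0, 0, -5], [0, 0, -5], [0, 0, -5], [0, 0, -5], [0, 0, -5]])

```text
time: 26.32
tool_pos: [0.4428, 0.0798, 0.1786]
tcp_rot: [-1.158, 1.238, 1.154]
wrist_force: [0.4, -0.8, -0.1]
width: 0.146
```

>>> carry_out(offset=[[0.7, -0.65, -2.08], [0.7, -0.65, -2.08], [0.7, -0.65, -2.08], [0.7, -0.65, -2.08], [0.7, -0.65, -2.08]], delta_rot=[[0, 0, 0], [0, 0, 0], [0, 0, 0], [0, 0, 0], [0, 0, 0]])

```text
time: 26.73
tool_pos: [0.4673, -0.0271, 0.1425]
tcp_rot: [-1.157, 1.24, 1.158]
wrist_force: [0.0, 0.7, -0.5]
width: 0.144
```

>>> carry_out(offset=[[0.7, -0.65, -2.08], [0.7, -0.65, -2.08], [0.7, -0.65, -2.08], [0.7, -0.65, -2.08], [0.7, -0.65, -2.08]], delta_rot=[[0, 0, 0], [0, 0, 0], [0, 0, 0], [0, 0, 0], [0, 0, 0]])

```text
time: 27.15
tool_pos: [0.4924, -0.1333, 0.1071]
tcp_rot: [-1.156, 1.241, 1.158]
wrist_force: [0.6, 0.2, -0.4]
width: 0.149
```

>>> carry_out(offset=[[0.7, -0.65, -2.08], [0.7, -0.65, -2.08], [0.7, -0.65, -2.08], [0.7, -0.65, -2.08], [0.7, -0.65, -2.08]], delta_rot=[[0, 0, 0], [0, 0, 0], [0, 0, 0], [0, 0, 0], [0, 0, 0]])

```text
time: 27.57
tool_pos: [0.5175, -0.2392, 0.0718]
tcp_rot: [-1.155, 1.241, 1.158]
wrist_force: [0.1, 0.0, -0.6]
width: 0.146
```

>>> carry_out(offset=[[0, 0, 0], [0, 0, 0], [0, 0, 0], [0, 0, 0], [0, 0, 0]], delta_rot=[[0, 0, 0], [0, 0, 0], [0, 0, 0], [0, 0, 0], [0, 0, 0]])

```text
time: 27.98
tool_pos: [0.5175, -0.2373, 0.0728]
tcp_rot: [-1.157, 1.24, 1.158]
wrist_force: [-0.6, -0.4, -0.9]
width: 0.145
```

```bash
python3 - <<'E'
from h import *
s=read_state(); T=pose(s); tip=T[:3,3]+T[:3,:3]@(G+[0,-.153,0]); print("tip rel pad mm",(1000*(tip-[.6653,-.2484,.0155])).round(1),"axis",-T[:3,1].round(4),s["time"],abs(s["joint_vel"]).max())
im,W,M=grab("side"); save(im[120:420,200:600],"side_end.png"); W2=(W-T[:3,3])@T[:3,:3]
k=(W2[...,1]<-.045)&(W2[...,1]>-.16)&(abs(W2[...,2])<.02)&(abs(W2[...,0]+.02)<.02); p=W2[k]; print(len(p),np.polyfit(p[:,1],p[:,0],1).round(4),p[:,1].min())
a=np.load("scene.npz")
h=cv2.cvtColor(im,cv2.COLOR_RGB2HSV); D=W-np.array([.6878,.063,0]); k=(h[...,0]>100)&(h[...,0]<130)&(h[...,1]>130)&(np.hypot(D[...,0],D[...,1])<.045)&(W[...,2]>.044); P=W[k]
print("insert",cv2.minAreaRect((P[:,:2]*1000).astype(np.float32)),np.median(P[:,2]))
for n,q,e in(("tub",(.439,.412),.06),("flask",(.605,.416),.045),("kit",(.557,-.468),.09)):
    k=(np.hypot(W[...,0]-q[0],W[...,1]-q[1])<e)&(W[...,2]>.01); P=W[k]; print(n,np.round(cv2.minAreaRect((P[:,:2]*1000).astype(np.float32))[0]),np.percentile(P[:,2],99).round(3))
E
```

```text
tip rel pad mm [-1.   0.8 76.3] axis [ 9.976e-01 -6.960e-02  5.000e-04] 27.9833 0.003559227786582866
120 [-0.0074 -0.0218] -0.1465464987556688
insert ((0.0, 0.0), (0.0, 0.0), 0.0) nan
tub [439. 413.] 0.092
  return _methods._mean(a, axis=axis, dtype=dtype,
  ret = ret.dtype.type(ret / rcount)
Traceback (most recent call last):
IndexError: index -1 is out of bounds for axis 0 with size 0
```

View pics/side_end.png

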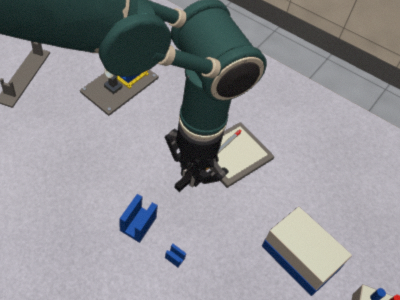

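The red tip (crop (239,132)) is over the pad and the rod is level. The arm hides the insert and flask in this view, so I check them with the scene camera.

```bash
cp scene.npz /tmp/; python3 - <<'E'
from h import *
im,W,M=grab("scene"); h=cv2.cvtColor(im,cv2.COLOR_RGB2HSV)
k=(h[...,0]>95)&(h[...,0]<135)&(h[...,1]>90)&(np.hypot(W[...,0]-.69,W[...,1]-.063)<.05)&(W[...,2]>.04); P=W[k]; print("insert n",len(P),cv2.minAreaRect((P[:,:2]*1000).astype(np.float32)),np.median(P[:,2]))
y=(h[...,0]>18)&(h[...,0]<32)&(h[...,1]>160)&(np.hypot(W[...,0]-.69,W[...,1]-.063)<.06)&(W[...,2]<.035); P=W[y]; print("rim",cv2.minAreaRect((P[:,:2]*1000).astype(np.float32)))
b=((h[...,0]<14)|(h[...,0]>172))&(h[...,1]>130)&(np.hypot(W[...,0]-.62,W[...,1]-.42)<.06); P=W[b]; print("flask",cv2.minAreaRect((P[:,:2]*1000).astype(np.float32))[0],"was 622,422")
save(cv2.resize(im[180:360,160:400],(800,600),interpolation=cv2.INTER_CUBIC),"scene_end.png")
E
```

```text
insert n 165 ((686.0648803710938, 64.20271301269531), (33.4788703918457, 46.85963439941406), 87.38082122802734) 0.05157861195504998
rim ((687.29052734375, 63.433841705322266), (58.21476745605469, 67.13475036621094), 86.45690155029297)
flask (620.3322143554688, 422.4330139160156) was 622,422
```

View pics/scene_end.png

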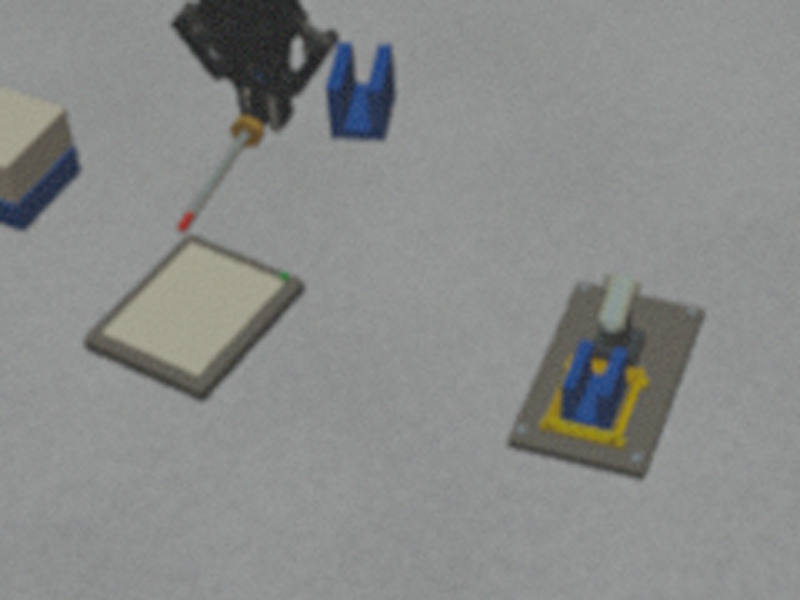

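The insert is still seated within about 1.4 mm of the rim centre (crop (595,385)). The rod is level with its red tip at (187,220), and by the arm pose and grasp the tip is over the pad centre, 76 mm up. Handing in.

```bash
python3 -c "
from workcell import *
print(finish_job())"
```

```text
the job is handed in; nothing more can be done
None
```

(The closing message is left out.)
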